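# Seat the label holder behind the display step's lip and hold it pressed home

## Task

Slide the black dust cover along the rail of the grey display step all the way aside, so that the label pocket behind the lip is open. Then take the wide label holder out of its block, push it upright, bar uppermost, down into the pocket and press it fully home against the spring seat; finish with your fingers still on it, holding it pressed down, because it springs back up if you let go. Leave the narrow label holder, the loose plaques and the roundel as they are.

Things in the scene. Friction and masses are not known exactly. Their poses are not given: they have to be found in the camera images.
- riser: grey display step, fixed, 120 mm deep (x -9.5 to 110 mm), 260 mm wide (y +-130), top 45 mm above the table; its near 19 mm (x +-9.5) is an aluminium rail with the label pocket, whose 6 mm wall on the -x side is the lip. Origin on the table under the pocket's centre; x from the lip to the back of the step, y along the rail. Plaques fixed on its deck stand 12 mm high at x 60 to 100 mm
- pocket (a point): centre of the pocket's mouth, level with the rail's top (45 mm above the table); the pocket is an upright slot 7 mm across (x) and 65 mm long (y), its edges chamfered 3 mm; axes as the display step
- seat (a joint): spring seat, a white bar inside the pocket: 0 = up, its top 20 mm below the pocket's mouth; grows downward to 0.006 m at the stop. It begins to yield at about 5 N and is at the stop at about 8.5 N; it springs back up when released. The holder is home when it has pushed the seat close to the stop
- cover (a joint): position of the dust cover, m: 0 = centred over the pocket, grows as it slides to the step's +y, 0.08 = end of travel, pocket fully open. It stays where it is left; about 3 N moves it
- cover_fin (a point): centre of the upright fin on the black dust cover; the fin is 14 mm (x) by 26 mm (y) by 28 mm high, this point 14 mm below its top and 14 mm above the cover's plate, which is 24 mm (x) by 70 mm (y) by 4 mm thick and lies on the rail's top; axes as the display step
- wide_holder: the loose wide label holder itself, plain grey plastic with a paper face on both sides, 35 to 70 g; origin at the centre of its foot, axes as point wide_holder_mid
- wide_holder_mid (a point): centre of the wide label holder: 70 mm high, plate 60 mm wide (y), 5 mm thick (x), grip bar along its top 60 mm wide, 12 thick (x), 14 high, bar's centre 28 mm above this point; foot 35 mm below it. Either face may point to the lip. It starts upright, foot 15 mm deep in the slot of a black rubber block 50 x 90 mm, 30 mm high, fixed to the table
- narrow_holder_mid (a point): centre of the narrow label holder, same height and shape but only 36 mm wide, standing in a like block; to be left alone
- plaque: loose plaque, 34 x 70 x 12 mm, lying flat, gilt side up, origin under its centre; to be left alone
- plaque2: a second loose plaque like the first; to be left alone
- roundel: loose round plaque, 42 mm diameter, 11.5 mm high, origin under its centre; to be left alone

How it is judged:
On the way, in this order (a step that is already met when the one before it is completed fails the run):
1. the dust cover is slid aside, clear of the pocket (value of joint cover above 0.072 m), for 0.2 s.
2. the wide holder's foot is in the pocket behind the lip, at least 10 mm deep (z of wide_holder in the frame of riser below 0.035 m and horizontal distance between wide_holder and pocket below 0.007 m), for 0.1 s.
At the end, for the whole second after the job is handed in: Cover over 70 of its 80 mm aside; wide holder upright in the pocket, bar uppermost, at rest (7 mm of its centre, 10 degrees of plumb and of the rail); the fingers still on it with over 3 N, pressing so that the seat stays over 4 of its 6 mm down (over 3 N on the step) (value of joint seat above 0.004 m and z of wide_holder in the frame of riser below 0.0225 m and horizontal distance between wide_holder and pocket below 0.007 m and angle between wide_holder_mid's own z axis and vertical below 0.17 rad and angle between the y axis of wide_holder and the y axis of riser, either way round below 0.17 rad and contact force between wide_holder and riser above 3 N and contact force between the fingers and wide_holder above 3 N and linear speed of wide_holder below 0.02 m/s and value of joint cover above 0.07 m); the arm keeps its last pose, push and grip.
It fails at once if the narrow holder is moved by more than 20 mm (distance of narrow_holder_mid from where it was at the start of the episode above 0.02 m).
It fails at once if a loose plaque or the roundel is moved by more than 20 mm (distance of any of plaque, plaque2, roundel from where it was at the start of the episode above 0.02 m).
It also fails if it takes over 54 s, if anything falls off the work surface, if the arm or the gripper's body presses on something with over 40 N, if the wrist force passes 120 N, or if a joint passes its speed limit or range.

## Robot

A 6-joint arm with a two-finger parallel gripper is mounted at the origin on the work surface. World frame = base frame: x ahead of the robot, y to its left, z up, the work surface at z = 0. Lengths are in m, angles in rad, forces in N, time in s.
With the tool pointing down it reaches from about 0.375 to 0.975 m from the base axis. Payload 3.8 kg.
Tool frame: the origin (TCP) lies where the fingers leave the gripper's body, on its centre line; the fingertips stand 73 mm ahead of it and the grasp point (between the pads) lies 54 mm ahead of it (nose_length is the distance from the TCP to the fingertips, in m); z points along the fingers, y is the line along which they close (so a half turn about z gives the same grasp; the last joint's range is limited). The gripper opens to 85 mm and grips with 20 to 120 N. Pads are 22 mm wide; open, the fingers measure 114 mm over their backs; the gripper's body (76 mm by 85 mm) begins 54 mm behind the grasp point. The pads swing forward as they close: fully open they stand 13 mm farther back than shut.
Start: joints at [-1.35, 0.264, 1.604, -0, 1.274, -0.037], TCP at [0.172, -0.653, 0.304] pointing down, gripper open.
Joint ranges: [-2.63, 2.63], [-0.94, 2.18], [0.31, 2.57], [-1.31, 4.45], [0, 2.66], [-2.55, 2.55]. Speed limits (rad/s): [2.57, 2.57, 3.14, 3.14, 3.14, 3.14].

## Interface

Orientations are given as a rotation vector (axis times angle).
In Python, from workcell import read_state, read_camera, calibration, finish_job, look_for, cut_out, tip_of, nose_length gives the robot as it stands.
- The arm moves only by the tool step_arm, never from a script. Its argument "targets" is a list of rows, each a list of 3 entries, a list of its own where there are three numbers: the turn, a rotation vector about the tool's x, y, z in rad, then the shift along the tool's x, y, z in mm, then the finger opening in mm, from 0 to 85.4. In form: [[[ax, ay, az], [x, y, z], grip], ...]. A call has 1 to 5 rows; each row shifts and turns the commanded pose from where the row before left it, along the tool's axes as they then stand; what a row does not reach is not made up. A row lasts 1/12 s, in which the tool goes at most 41.7 mm and 7.16 degrees, less where a joint would pass 70% of its speed; a pose out of reach is approached as far as the arm can. A call with a gripper value outside its range is refused whole. The fingers move at their own pace and stop on an object; "grip_force" is the grip in N (left out, the last holds). Time passes only in rows, so rows that do not move let the fingers close. It gives the time, the measured TCP pose, the force, the opening and the grip force at its end, in the units of the state.
- read_state(): the state, without advancing time (a new reading comes with each control period).
- read_camera(name): name is "scene" or "top"; returns the picture (400x640x3 uint8, red, green, blue); there is no depth.
- calibration(name): a dict with "camera_matrix" (3x3 intrinsics, pixels), "R" (3x3) and "t" (3): a world point X has camera coordinates R X + t. Camera axes: x right, y down, z forward; pixel columns grow to the right and rows downward; lengths in m; the calibration is good to about 2 mm. A picture is of the moment at which its call begins. calibration takes no time and is no camera call.
- finish_job(): hands the job in; it is judged then, once.
Trained networks look in the newest picture that a camera, given by its name, has taken for a name from the list of things; names that differ only in an ending like _2 or _b are one class to them, and where a whole thing is asked for, a point or a joint stands for the part that bears it (a point fixed in the world has none). Each returns a list of dicts, best first, with "score" (0 to 1); they miss things now and then, are a little off and sometimes report something else, mostly with a low value. They report only what shows in the picture. A call takes as long as a camera call.
- look_for(camera, query): "extent" ([left, top, right, bottom] in pixels, round what is visible of it).
- cut_out(camera, query): "region" (400x640 bool, what is visible of it) and "extent" ([left, top, right, bottom] in pixels, round what is visible of it).
- tip_of(camera, query): "at" ([row, column] in pixels: a listed point, or the origin of a listed thing).
The state is a dict: "time": time; "q": joint angles; "joint_vel": joint speeds; "joint_torque": joint torques, N m; "tool_pos": TCP position; "tcp_rot": TCP orientation; "wrist_force": force on the tool from outside, world axes, zero at the start; "torque": the same for the moment, N m; "width": opening from 0.0 (shut) to 1.0 (fully open); "grip_force": force on a finger pad.
Only numpy, scipy, OpenCV 4.12 (cv2) and the standard library are available. Lean on these libraries where they do the work, as an engineer would, in place of code of your own. Each camera call takes 0.05 s, during which the arm holds its last target. There are 200 camera calls.

## Working session

There is one attempt and no reset: what is moved stays moved. The work goes in short steps, Python scripts to look and compute and a tool call to move; the robot and the scene stay as the last step left them, time stands still between calls to the robot, and variables do not carry over. Pictures are saved under pics/ and viewed, at most 11 in all, crops included, and the job is handed in when it is done.

Besides the shell and the picture viewer there is one more tool, called after "Request:" in YAML: its name, and indented under it one key for each argument. step_arm: Moves the arm, as the interface text tells. Its arguments: {"type":"object","properties":{"targets":{"type":"array","items":{"type":"array"}},"grip_force":{"type":"number"}},"required":["targets"]}

```bash
ls; mkdir -p pics; python3 - <<'E'
from workcell import *
import cv2,numpy as np
for c in("scene","top"):
    im=read_camera(c); cv2.imwrite(f"pics/{c}0.png",im[:,:,::-1])
    k=calibration(c); print(c,k)
    for q in("riser","pocket","cover_fin","wide_holder_mid","narrow_holder_mid","wide_holder","plaque","roundel"):
        print(q,[(np.round(d["at"],1).tolist(),round(d["score"],2)) for d in tip_of(c,q)])
print(read_state(), nose_length)
E
```

```text
pics
scene {'camera_matrix': array([[400.16358011,   0.        , 322.19220994],
       [  0.        , 400.16358011, 202.97367652],
       [  0.        ,   0.        ,   1.        ]]), 'R': array([[ 0.34192512,  0.93972592, -0.00155347],
       [ 0.74925951, -0.27361973, -0.60311062],
       [-0.56718374,  0.20505472, -0.79765604]]), 't': array([-0.15397642, -0.35413686,  1.25982275])}
riser [([249.3, 291.5], 0.76)]
pocket [([236.5, 288.2], 0.63)]
cover_fin [([227.6, 290.6], 0.6), ([177.9, 339.6], 0.27)]
wide_holder_mid [([156.6, 413.8], 0.96), ([212.8, 207.8], 0.18)]
narrow_holder_mid [([211.3, 432.3], 0.75)]
wide_holder [([246.6, 291.4], 0.65), ([170.0, 413.4], 0.55), ([209.3, 432.5], 0.47)]
plaque [([211.5, 208.3], 0.95), ([188.6, 282.3], 0.75)]
roundel [([175.5, 342.0], 0.69)]
top {'camera_matrix': array([[499.74679663,   0.        , 309.95949063],
       [  0.        , 499.74679663, 202.47602555],
       [  0.        ,   0.        ,   1.        ]]), 'R': array([[-0.01744256, -0.99955615,  0.02415097],
       [-0.99846957,  0.01614557, -0.05289464],
       [ 0.05248123, -0.0250366
[... 460 characters left out ...]
 0.9, 'q': array([-1.34989640e+00,  2.63842220e-01,  1.60398005e+00, -2.04403456e-05,
        1.27369163e+00, -3.69139567e-02]), 'joint_vel': array([ 4.72360255e-04, -4.17188398e-05, -4.04150631e-04, -4.16089867e-04,
        1.74924511e-03,  9.48112854e-04]), 'joint_torque': array([ 1.61856820e-03, -5.15048540e+01, -3.67730999e+01, -5.50569553e-05,
        6.26666169e-04,  1.43766863e-05]), 'tool_pos': array([ 0.17208754, -0.65269846,  0.30392949]), 'tcp_rot': array([ 3.11544609e+00,  4.03851475e-01, -1.92064756e-05]), 'wrist_force': array([-0.30297017, -0.37341253, -0.6862361 ]), 'torque': array([-0.02228281,  0.03487337,  0.01552324]), 'grip_force': 0.0, 'width': 0.9964301282306692} 0.0726
```

View pics/scene0.png

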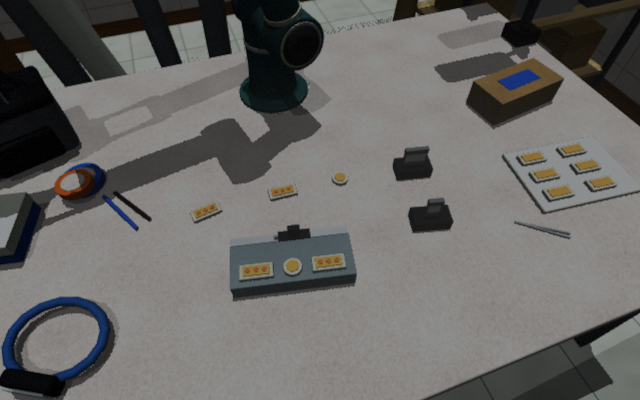

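View pics/top0.png

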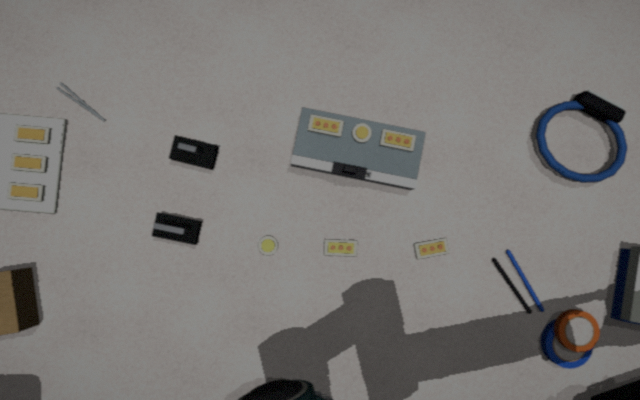

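The scene view shows the grey riser with the rail on the robot's side and the cover fin at (292,232). The wide holder is at (415,155) and the narrow one at (435,207). In the top view the rail runs (291,165)–(415,188), and the wide holder's bar is at about (170,229). I'll enlarge both.

```bash
cat > h.py <<'E'
from workcell import *
import cv2,numpy as np
def ray(c,r,col,z):
    k=calibration(c);K,R,t=k["camera_matrix"],k["R"],k["t"]
    d=R.T@np.linalg.solve(K,[col,r,1.]);o=-R.T@t
    return o+d*(z-o[2])/d[2]
def pix(c,X):
    k=calibration(c);p=k["camera_matrix"]@(k["R"]@np.asarray(X)+k["t"]);return p[:2]/p[2]
E
python3 - <<'E'
from h import *
im=cv2.imread("pics/top0.png");s=cv2.imread("pics/scene0.png")
f=lambda a,x,y,w,h,k:cv2.convertScaleAbs(cv2.resize(a[y:y+h,x:x+w],None,fx=k,fy=k,interpolation=cv2.INTER_CUBIC),alpha=1.6)
a=f(im,285,100,150,100,5)   # 750x500
b=f(im,145,205,75,50,5); c=f(s,385,140,75,50,5)
cv2.imwrite("pics/a.png",a); cv2.imwrite("pics/b.png",np.hstack([b,c]))
for q in("riser","wide_holder","cover_fin"):
  for c in("top","scene"):
    read_camera(c)
    for d in cut_out(c,q):
        m=d["region"].astype(np.uint8); n=cv2.findContours(m,0,2)[0]
        print(q,c,round(d["score"],2),np.round(d["extent"],0),cv2.minAreaRect(max(n,key=cv2.contourArea)))
E
```

```text
riser top 0.89 [290. 108. 424. 186.] ((357.494873046875, 148.77481079101562), (127.91165924072266, 61.69340133666992), 11.689370155334473)
riser scene 0.6 [231. 226. 359. 298.] ((290.48974609375, 257.4158935546875), (66.70096588134766, 127.25237274169922), 83.04703521728516)
wide_holder top 0.49 [152. 219. 191. 235.] ((171.31175231933594, 228.3470458984375), (35.685062408447266, 6.616379261016846), 12.52880859375)
wide_holder top 0.32 [331. 161. 366. 182.] ((348.0934143066406, 170.11412048339844), (33.9169921875, 11.746307373046875), 10.885526657104492)
wide_holder scene 0.67 [402. 145. 431. 169.] ((415.37298583984375, 155.10247802734375), (17.654470443725586, 28.428224563598633), 84.80557250976562)
cover_fin top 0.85 [329. 164. 364. 182.] ((347.98077392578125, 169.59616088867188), (35.104793548583984, 12.94366455078125), 11.309932708740234)
cover_fin scene 0.76 [279. 224. 309. 240.] ((294.4103698730469, 231.42416381835938), (12.872049331665039, 29.148963928222656), 85.2363510131836)
```

View pics/a.png

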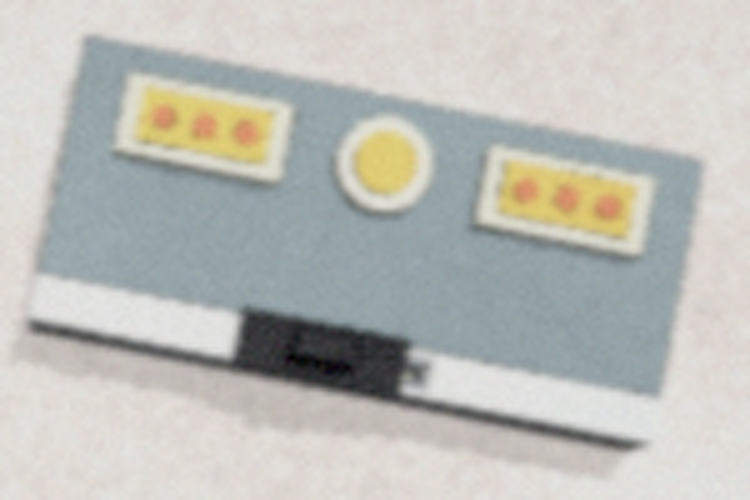

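View pics/b.png

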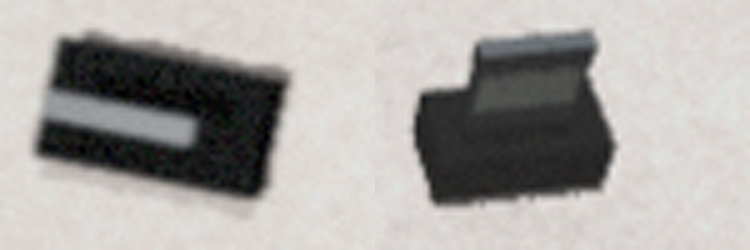

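The top crop shows rail front corners at about (291,163) and (415,187) and back corners at (302,107) and (425.6,132). The cover sits at about x 332–367. The holder's bar top spans (154,225)–(184,232) in the top view, and it stands plumb in its block.

```bash
python3 - <<'E'
from h import *
g=lambda x,y,z:ray("top",100+y/5-.4,285+x/5-.4,z)[:2]
c=[g(85,37,.045),g(703,160,.045),g(652,438,.045),g(32,319,.045)]
M=np.array([[110,130],[110,-130],[-9.5,-130],[-9.5,130]])/1000
C=np.array(c);a=M-M.mean(0);b=C-C.mean(0)
th=np.arctan2((a[:,0]*b[:,1]-a[:,1]*b[:,0]).sum(),(a*b).sum())
R=np.array([[np.cos(th),-np.sin(th)],[np.sin(th),np.cos(th)]])
o=C.mean(0)-R@M.mean(0);print("riser",o,np.degrees(th),th);print("res mm",((C-o)@R-M)*1000)
# cover corners z=.049
for p in((237,362),(245,308),(411,340),(400,400)): print("cov",(g(*p,.049)-o)@R)
print("fin",(g(325,345,.077)-o)@R)
h=lambda x,y,z:ray("top",205+y/5-.4,145+x/5-.4,z)[:2]
L=(h(48,90,.085)+h(43,118,.085))/2;Rr=(h(197,116,.085)+h(193,146,.085))/2
d=L-Rr;print("bar",(L+Rr)/2,np.linalg.norm(d),np.degrees(np.arctan2(-d[0],d[1])))
bl=[h(60,38,.03),h(288,72,.03),h(262,195,.03),h(36,155,.03)];print("block",np.mean(bl,0),bl)
for q,z in(("wide_holder_mid",.05),("narrow_holder_mid",.05)):
  for c in("top","scene"):
    read_camera(c);
    for t in tip_of(c,q): print(q,c,t["score"],ray(c,*t["at"],z))
for r,cc,z in((227.6,290.6,.063),): print("fin scene",(ray("scene",r,cc,z)[:2]-o)@R)
print("fin top",(ray("top",168.8,347.9,.063)[:2]-o)@R)
print("bar scene",[ray("scene",140+y/5-.4,385+(x-375)/5-.4,.085) for x,y in((478,45),(593,35))])
for r,cc in((247.7,430.7),(246.8,339.1),(242.2,269.1)):print("pl",ray("top",r,cc,.012))
E
```

```text
riser [ 0.56363744 -0.12064106] -11.875972272170337 -0.2072748180249245
res mm [[-0.54438914 -0.34064444]
 [-1.35348181  0.60646287]
 [ 1.23130757  0.9281044 ]
 [ 0.66656338 -1.19392283]]
cov [-0.01061903  0.04364328]
cov [0.0116783  0.04455791]
cov [ 0.01179279 -0.02428589]
cov [-0.01316633 -0.0243642 ]
fin [-0.00082766  0.011988  ]
bar [0.45395767 0.244812  ] 0.058461594383910506 -11.259710894157264
block [0.45505372 0.24215547] [array([0.48716397, 0.28329546]), array([0.47170475, 0.19069948]), array([0.42171598, 0.20155977]), array([0.43963016, 0.29306719])]
wide_holder_mid top 0.57 [0.45363434 0.24574936 0.05      ]
wide_holder_mid scene 0.62 [0.4475985  0.23805291 0.05      ]
narrow_holder_mid top 0.68 [0.60875892 0.21338459 0.05      ]
narrow_holder_mid scene 0.77 [0.6116025  0.21065597 0.05      ]
narrow_holder_mid scene 0.6 [ 0.54320777 -0.10426152  0.05      ]
fin scene [-0.01096259  0.00747683]
fin top [6.70402141e-05 1.41559656e-02]
bar scene [array([0.44278234, 0.22055719, 0.085     ]), array([0.45611451, 0.27715989, 0.085     ])]
pl [ 0.40382237 -0.28256256  0.012     ]
pl [ 0.40922871 -0.09010222  0.012     ]
pl [0.42145201 0.05574939 0.012     ]
```

Request:
step_arm:
  targets:
    - [[0,0,-0.122],[0,0,0],40]
    - [[0,0,-0.122],[0,0,0],40]
    - [[0,0,-0.122],[0,0,0],40]
    - [[0,0,-0.122],[0,0,0],40]
    - [[0,0,-0.122],[0,0,0],40]
  grip_force: 40

```text
time: 2.32
tool_pos: [0.1721, -0.6527, 0.3039]
tcp_rot: [-2.846, -1.329, -0.0]
wrist_force: [0.2, 0.1, 0.2]
width: 0.46
grip_force: 0.0
```

Request:
step_arm:
  targets:
    - [[0,0,-0.122],[0,0,0],40]
    - [[0,0,-0.122],[0,0,0],40]
    - [[0,0,-0.122],[0,0,0],40]
    - [[0,0,-0.122],[0,0,0],40]

```text
time: 2.65
tool_pos: [0.1721, -0.6527, 0.3039]
tcp_rot: [-2.441, -1.978, -0.0]
wrist_force: [-0.3, -0.1, 1.0]
width: 0.465
grip_force: 0.0
```

```bash
cat >> h.py <<'E'
from scipy.spatial.transform import Rotation as Rot
O=np.array([.5636,-.1206]);TH=-.2073
def rw(x,y,z): # riser coords -> world
    c,s=np.cos(TH),np.sin(TH);return np.array([O[0]+c*x-s*y,O[1]+s*x+c*y,z])
def go(X,yaw=TH):
    s=read_state();R=Rot.from_rotvec(s["tcp_rot"]);y=[np.cos(yaw),np.sin(yaw),0];z=np.array([0,0,-1.]);G=Rot.from_matrix(np.c_[np.cross(y,z),y,z])
    d=R.inv().apply(X-s["tool_pos"])*1000
    print("t",s["time"],"turn",np.round((R.inv()*G).as_rotvec(),4),"shift mm",np.round(d,1),"n",np.linalg.norm(d)/41.7,"F",s["wrist_force"].round(1),"w",s["width"],s["tool_pos"].round(4))
    c,q=np.cos(TH),np.sin(TH);dd=s["tool_pos"][:2]-O;print("riser mm",np.round([1000*(c*dd[0]+q*dd[1]),1000*(-q*dd[0]+c*dd[1]),1000*s["tool_pos"][2]],1))
E
python3 -c "
from h import *
go(rw(0,.012,.20))"
```

```text
t 2.65 turn [-0.     -0.     -0.0016] shift mm [613.7 272.6 103.9] n 16.295486344824454 F [-0.3 -0.1  1. ] w 0.46534772454777806 [ 0.1721 -0.6527  0.3039]
riser mm [-273.6 -601.3  303.9]
```

Request:
step_arm:
  targets:
    - [[0,0,0],[34,15,5],40]
    - [[0,0,0],[34,15,5],40]
    - [[0,0,0],[34,15,5],40]
    - [[0,0,0],[34,15,5],40]
    - [[0,0,0],[34,15,5],40]

```text
time: 3.07
tool_pos: [0.2823, -0.5012, 0.2788]
tcp_rot: [2.447, 1.969, 0.0]
wrist_force: [0.7, -0.4, 0.3]
width: 0.472
grip_force: 0.0
```

Request:
step_arm:
  targets:
    - [[0,0,0],[34,15,5],40]
    - [[0,0,0],[34,15,5],40]
    - [[0,0,0],[34,15,5],40]
    - [[0,0,0],[34,15,5],40]
    - [[0,0,0],[34,15,5],40]

```text
time: 3.48
tool_pos: [0.3919, -0.351, 0.254]
tcp_rot: [2.447, 1.969, 0.0]
wrist_force: [1.1, -0.2, -0.5]
width: 0.468
grip_force: 0.0
```

Request:
step_arm:
  targets:
    - [[0,0,0],[34,15,5],40]
    - [[0,0,0],[34,15,5],40]
    - [[0,0,0],[34,15,5],40]
    - [[0,0,0],[34,15,5],40]
    - [[0,0,0],[34,15,5],40]

```text
time: 3.9
tool_pos: [0.5016, -0.2008, 0.2291]
tcp_rot: [2.446, 1.97, 0.001]
wrist_force: [0.4, -0.6, -1.4]
width: 0.47
grip_force: 0.0
```

Request:
step_arm:
  targets:
    - [[0,0,0],[34,15,5],40]
    - [[0,0,0],[34,15,5],40]
    - [[0,0,0],[34,15,5],40]
    - [[0,0,0],[0,0,0],40]

```text
time: 4.23
tool_pos: [0.5692, -0.1075, 0.2133]
tcp_rot: [-2.442, -1.975, -0.004]
wrist_force: [-1.5, 0.1, 0.5]
width: 0.467
grip_force: 0.0
```

```bash
python3 -c "
from h import *
go(rw(0,.012,.128))"
```

```text
t 4.2333 turn [ 0.001  -0.0027 -0.0033] shift mm [-2.2 -2.9 85.3] n 2.047254516065162 F [-1.5  0.1  0.5] w 0.46683296697526694 [ 0.5692 -0.1075  0.2133]
riser mm [  2.8  14.  213.3]
```

Request:
step_arm:
  targets:
    - [[0,0,0],[-2,-3,25],40]
    - [[0,0,0],[0,0,25],40]
    - [[0,0,0],[0,0,20],40]
    - [[0,0,0],[0,0,12],40]
    - [[0,0,0],[0,0,3],40]

```text
time: 4.65
tool_pos: [0.5612, -0.1135, 0.1263]
tcp_rot: [-2.444, -1.968, 0.005]
wrist_force: [0.3, -0.8, -0.4]
width: 0.469
grip_force: 0.0
```

Request:
step_arm:
  targets:
    - [[0,0,0],[0,0,0],2]
    - [[0,0,0],[0,0,0],2]
    - [[0,0,0],[0,0,0],2]
    - [[0,0,0],[0,0,0],2]
    - [[0,0,0],[0,0,0],2]

```text
time: 5.07
tool_pos: [0.563, -0.1139, 0.1301]
tcp_rot: [2.447, 1.97, -0.0]
wrist_force: [-5.4, 0.3, 6.0]
width: 0.153
grip_force: 41.0
```

```bash
python3 -c "
from h import *
go(rw(0,.092,.128))
im=read_camera('scene')[180:300,220:370,::-1]
cv2.imwrite('pics/c.png',cv2.resize(im,None,fx=5,fy=4.5,interpolation=2))"
```

```text
t 5.0667 turn [ 0.0002  0.0003 -0.0076] shift mm [85.6  1.3  2.1] n 2.0537827813387417 F [-5.4  0.3  6. ] w 0.15293316525505563 [ 0.563  -0.1139  0.1301]
riser mm [ -1.9   6.4 130.1]
```

View pics/c.png

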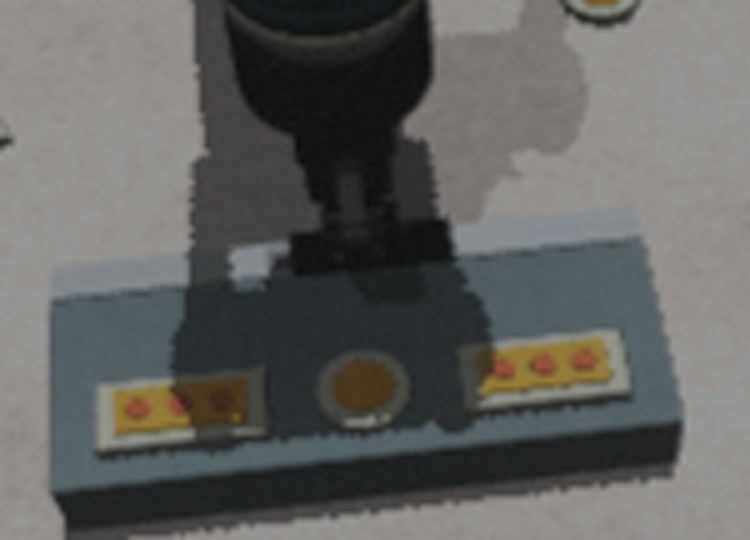

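The fin is gripped at 13 mm opening, with the tips just touching the plate (6 N). I'll lift slightly and drag along +y.

Request:
step_arm:
  targets:
    - [[0,0,0],[0,-2,-2],2]
    - [[0,0,0],[8,0,0],2]
    - [[0,0,0],[12,0,0],2]
    - [[0,0,0],[12,0,0],2]
    - [[0,0,0],[12,0,0],2]

```text
time: 5.53
tool_pos: [0.5718, -0.0709, 0.1304]
tcp_rot: [2.444, 1.968, 0.003]
wrist_force: [3.7, -3.5, -10.1]
width: 0.153
grip_force: 41.4
```

Request:
step_arm:
  targets:
    - [[0,0,0],[10,0,0],2]
    - [[0,0,0],[6,0,0],2]
    - [[0,0,0],[4,0,0],2]
    - [[0,0,0],[4,0,0],2]
    - [[0,0,0],[0,0,0],2]

```text
time: 5.95
tool_pos: [0.5771, -0.0467, 0.1304]
tcp_rot: [2.444, 1.969, 0.004]
wrist_force: [4.8, -0.5, -9.3]
width: 0.151
grip_force: 41.4
```

```bash
python3 -c "
from h import *
go(rw(0,.092,.128))"
```

```text
t 5.95 turn [ 0.0039 -0.0001 -0.0073] shift mm [16.9  1.9  2.4] n 0.41297035792050363 F [ 4.8 -0.5 -9.3] w 0.15130423359226938 [ 0.5771 -0.0467  0.1304]
riser mm [ -2.   75.1 130.4]
```

Request:
step_arm:
  targets:
    - [[0,0,0],[4,1,1],2]
    - [[0,0,0],[4,0,0],2]
    - [[0,0,0],[0,0,0],2]

```text
time: 6.2
tool_pos: [0.5778, -0.0445, 0.1303]
tcp_rot: [2.438, 1.97, -0.013]
wrist_force: [-3.8, -23.9, -0.6]
width: 0.153
grip_force: 42.7
```

```bash
python3 -c "
from h import *
go(rw(0,.092,.128))"
```

```text
t 6.2 turn [ 0.0007  0.0109 -0.0041] shift mm [14.7  1.7  2.2] n 0.3582465050770261 F [ -3.8 -23.9  -0.6] w 0.15337525037038025 [ 0.5778 -0.0445  0.1303]
riser mm [ -1.8  77.3 130.3]
```

At the stop (24 N along -y). Releasing and lifting.

Request:
step_arm:
  targets:
    - [[0,0,0],[-4,0,0],40]
    - [[0,0,0],[0,0,0],40]
    - [[0,0,0],[0,0,0],40]
    - [[0,0,0],[0,0,0],40]

```text
time: 6.53
tool_pos: [0.578, -0.0427, 0.1305]
tcp_rot: [2.447, 1.97, 0.002]
wrist_force: [-0.9, -0.3, -0.7]
width: 0.47
grip_force: 0.0
```

Request:
step_arm:
  targets:
    - [[0,0,0],[0,0,-20],40]
    - [[0,0,0],[0,0,-30],40]
    - [[0,0,0],[0,0,-30],40]
    - [[0,0,0],[0,0,0],40]

```text
time: 6.87
tool_pos: [0.5816, -0.0428, 0.2172]
tcp_rot: [2.44, 1.966, 0.014]
wrist_force: [1.7, 0.9, 1.2]
width: 0.469
grip_force: 0.0
```

```bash
python3 -c "
from h import *
go(np.array([.4535,.245,.21]),-.2)"
```

```text
t 6.8667 turn [ 0.012  -0.0016 -0.0143] shift mm [ 254.  -186.5    5.4] n 7.557177239842334 F [1.7 0.9 1.2] w 0.4692188350845772 [ 0.5816 -0.0428  0.2172]
riser mm [  1.6  79.8 217.2]
```

Request:
step_arm:
  targets:
    - [[0,0,-0.014],[25,-18,0],40]
    - [[0,0,0],[32,-24,0],40]
    - [[0,0,0],[32,-24,0],40]
    - [[0,0,0],[32,-24,0],40]
    - [[0,0,0],[32,-24,0],40]

```text
time: 7.28
tool_pos: [0.4957, 0.1316, 0.21]
tcp_rot: [-2.433, -1.987, -0.002]
wrist_force: [0.2, 0.4, -0.6]
width: 0.47
grip_force: 0.0
```

Request:
step_arm:
  targets:
    - [[0,0,0],[32,-24,0],40]
    - [[0,0,0],[32,-24,0],40]
    - [[0,0,0],[25,-17,0],40]
    - [[0,0,0],[10,-8,0],40]
    - [[0,0,0],[0,0,0],40]

```text
time: 7.7
tool_pos: [0.4434, 0.2444, 0.21]
tcp_rot: [-2.428, -1.992, -0.002]
wrist_force: [0.6, -0.8, 0.3]
width: 0.468
grip_force: 0.0
```

```bash
python3 -c "
from h import *
go(np.array([.4535,.245,.13]),-.2)
a=read_camera('top')[90:200,280:430,::-1];b=read_camera('scene')[120:230,370:470,::-1]
cv2.imwrite('pics/d.png',cv2.convertScaleAbs(np.hstack([cv2.resize(a,None,fx=3.2,fy=3.2,interpolation=2),cv2.resize(b,None,fx=3.2,fy=3.2,interpolation=2)]),alpha=1.8))"
```

```text
t 7.7 turn [-0.0002 -0.0014  0.0035] shift mm [ 2.5  9.8 80. ] n 1.9347004527124614 F [ 0.6 -0.8  0.3] w 0.4675017732407126 [0.4434 0.2444 0.21  ]
riser mm [-192.8  332.4  210. ]
```

View pics/d.png

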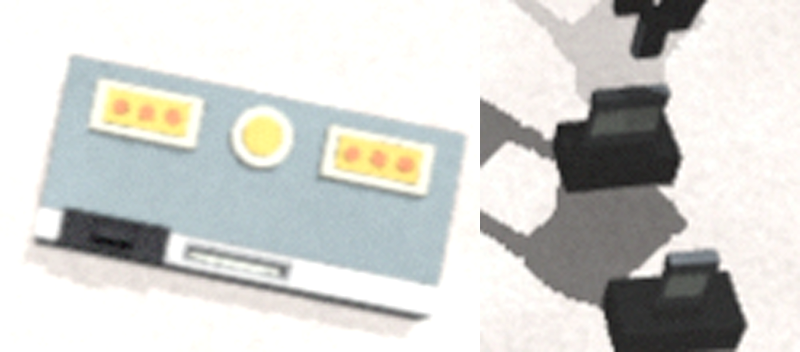

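The top crop shows the cover parked at the left end of the rail and the open pocket centred at about (353.8,171) in the full picture. Both holders are still in place.

```bash
python3 -c "
from h import *
c,s=np.cos(TH),np.sin(TH)
for x,y in ((184,243),(187,266),(292,262),(290,285),(238,262)):
    d=ray('top',90+y/3.2-.35,280+x/3.2-.35,.045)[:2]-O;print(np.round([1000*(c*d[0]+s*d[1]),1000*(-s*d[0]+c*d[1])],1))
for cam in('top','scene'):
  read_camera(cam)
  for t in tip_of(cam,'pocket'):
    d=ray(cam,*t['at'],.045)[:2]-O;print(cam,t['score'],np.round([1000*(c*d[0]+s*d[1]),1000*(-s*d[0]+c*d[1])],1))
"
```

```text
[ 4.9 35.5]
[-9.3 30.9]
[  6.1 -34.5]
[ -8.6 -35.9]
[-0.5 -0.6]
top 0.8 [ 2.2 -1.1]
top 0.63 [-11.    1.3]
scene 0.61 [-2.1  4.1]
```

Request:
step_arm:
  targets:
    - [[0,0,0.003],[2,8,25],40]
    - [[0,0,0],[0,0,25],40]
    - [[0,0,0],[0,0,20],40]
    - [[0,0,0],[0,0,8],40]
    - [[0,0,0],[0,0,0],40]

```text
time: 8.42
tool_pos: [0.4518, 0.2401, 0.1294]
tcp_rot: [-2.437, -1.981, 0.008]
wrist_force: [-0.0, -1.1, 0.5]
width: 0.466
grip_force: 0.0
```

Request:
step_arm:
  targets:
    - [[0,0,0],[0,0,0],20]
    - [[0,0,0],[0,0,0],14]
    - [[0,0,0],[0,0,0],2]
    - [[0,0,0],[0,0,0],2]
    - [[0,0,0],[0,0,0],2]
  grip_force: 60

```text
time: 8.83
tool_pos: [0.4536, 0.2421, 0.1335]
tcp_rot: [-2.436, -1.983, -0.002]
wrist_force: [-2.4, 0.1, 5.7]
width: 0.127
grip_force: 58.8
```

```bash
python3 -c "
from h import *
go(np.array([.4535,.245,.13]),-.2)
b=read_camera('scene')[120:220,370:470,::-1]
cv2.imwrite('pics/e.png',cv2.convertScaleAbs(cv2.resize(b,None,fx=5,fy=5,interpolation=2),alpha=2.2))"
```

```text
t 8.8333 turn [ 0.0009 -0.0013 -0.0041] shift mm [ 2.8 -0.6  3.5] n 0.10770793940026077 F [-2.4  0.1  5.7] w 0.12657045617192061 [0.4536 0.2421 0.1335]
riser mm [-182.3  332.3  133.5]
```

View pics/e.png

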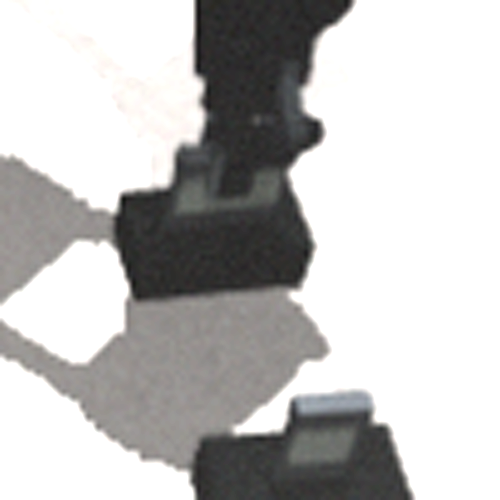

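The bar is gripped at about 11 mm, close to its middle. Lifting.

Request:
step_arm:
  targets:
    - [[0,0,0],[0,0,-5],2]
    - [[0,0,0],[0,0,-8],2]
    - [[0,0,0],[0,0,-20],2]
    - [[0,0,0],[0,0,-30],2]
    - [[0,0,0],[0,0,-30],2]

```text
time: 9.3
tool_pos: [0.4528, 0.2413, 0.2258]
tcp_rot: [2.436, 1.984, -0.002]
wrist_force: [-0.3, 1.1, -0.8]
width: 0.126
grip_force: 58.4
```

```bash
python3 -c "
from h import *
go(rw(-.001,-.003,.22))"
```

```text
t 9.3 turn [-0.0005  0.0009  0.0035] shift mm [-335.   180.8    6. ] n 9.130049483674643 F [-0.3  1.1 -0.8] w 0.12614448648996615 [0.4528 0.2413 0.2258]
riser mm [-183.   331.4  225.8]
```

Request:
step_arm:
  targets:
    - [[0,0,0],[-25,13,0],2]
    - [[0,0,0],[-32,18,0],2]
    - [[0,0,0],[-32,18,0],2]
    - [[0,0,0],[-32,18,0],2]
    - [[0,0,0],[-32,18,0],2]

```text
time: 9.72
tool_pos: [0.5062, 0.0731, 0.2263]
tcp_rot: [2.434, 1.984, 0.003]
wrist_force: [0.3, -0.4, -0.8]
width: 0.127
grip_force: 58.5
```

Request:
step_arm:
  targets:
    - [[0,0,0],[-32,18,0],2]
    - [[0,0,0],[-32,18,0],2]
    - [[0,0,0],[-32,18,0],2]
    - [[0,0,0],[-32,18,0],2]
    - [[0,0,0],[-30,10,0],2]

```text
time: 10.13
tool_pos: [0.5553, -0.0993, 0.2263]
tcp_rot: [2.434, 1.981, 0.003]
wrist_force: [-0.1, 1.6, 0.4]
width: 0.125
grip_force: 58.5
```

Request:
step_arm:
  targets:
    - [[0,0,0],[-18,0,0],2]
    - [[0,0,0],[-6,0,0],2]
    - [[0,0,0],[0,0,0],2]
    - [[0,0,0],[0,0,0],2]

```text
time: 10.47
tool_pos: [0.5488, -0.12, 0.2253]
tcp_rot: [2.437, 1.983, 0.001]
wrist_force: [-0.8, 0.5, -1.0]
width: 0.129
grip_force: 58.5
```

```bash
python3 -c "
from h import *
go(rw(-.001,-.003,.22))
s=read_camera('scene');t=read_camera('top')
for c in('scene','top'):
  for q in('wide_holder','wide_holder_mid'):
    for f in (tip_of,cut_out):
      for d in f(c,q):
        print(c,q,round(d['score'],2),d.get('at',d.get('extent')))
b=s[170:270,230:350,::-1]
cv2.imwrite('pics/f.png',cv2.convertScaleAbs(cv2.resize(b,None,fx=6,fy=6,interpolation=2),alpha=2.2))"
```

```text
t 10.4667 turn [ 0.0006 -0.0005  0.0025] shift mm [-0.6 13.6  5.3] n 0.34937489265523225 F [-0.8  0.5 -1. ] w 0.12912535008768056 [ 0.5488 -0.12    0.2253]
riser mm [-14.6  -2.4 225.3]
scene wide_holder 0.93 [215.5, 285.9]
scene wide_holder 0.92 [273.0, 192.5, 300.1, 219.4]
scene wide_holder_mid 0.65 [204.9, 286.1]
scene wide_holder_mid 0.56 [270.3, 190.3, 302.9, 213.6]
scene wide_holder_mid 0.17 [311.5, 220.0, 342.4, 237.0]
```

View pics/f.png

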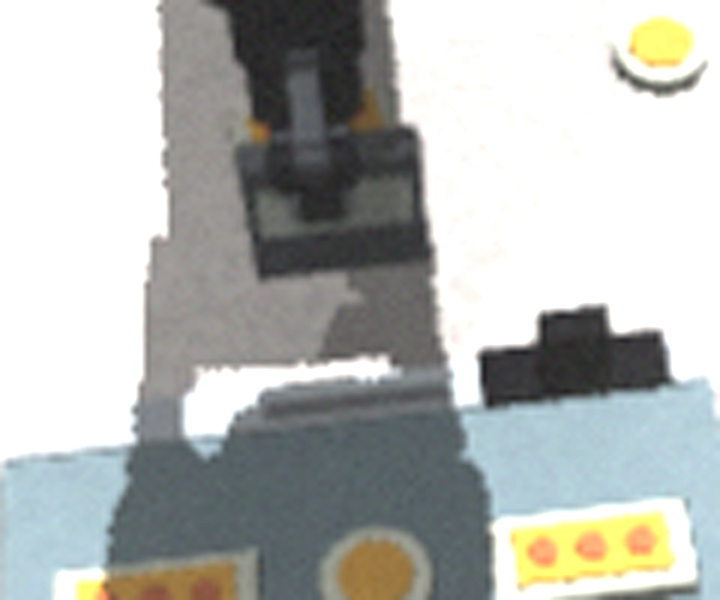

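The scene crop shows the holder hanging plumb, with foot corners at (273,215.5) and (301.7,212.7). The pocket mouth is at about (289,236).

```bash
python3 -c "
from h import *
c,s=np.cos(TH),np.sin(TH)
def P(n,x,y,z):
    d=ray('scene',170+y/6-.4,230+x/6-.4,z)[:2]-O;print(n,np.round([1000*(c*d[0]+s*d[1]),1000*(-s*d[0]+c*d[1])],1))
P('footL',260,275,.107);P('footR',432,258,.107)
P('barL',238,148,.177);P('barR',420,130,.177)
P('tip',322,215,.152)
P('pockL',262,398,.045);P('pockR',455,384,.045)
P('covL',483,395,.049);P('covR',668,378,.049)
P('covtopL',482,352,.049);P('railL',0,462,.045)
print(pix('scene',rw(-.0146,-.0024,.152)))
"
```

```text
footL [-17.1 -26.3]
footR [-15.8  34. ]
barL [-18.3 -26.4]
barR [-17.3  33.2]
tip [-6.1 -1.9]
pockL [ -6.5 -32.4]
pockR [-2.5 38.4]
covL [ 6.3 47.8]
covR [  8.6 115.9]
covtopL [-12.4  49.7]
railL [   7.3 -127.7]
[282.6735998  202.08474305]
```

Request:
step_arm:
  targets:
    - [[0,0,0.002],[-1,8,0],2]
    - [[0,0,0],[0,5,20],2]
    - [[0,0,0],[0,0,25],2]
    - [[0,0,0],[0,0,10],2]
    - [[0,0,0],[0,0,0],2]

```text
time: 11.38
tool_pos: [0.5594, -0.1234, 0.1664]
tcp_rot: [-2.434, -1.978, 0.006]
wrist_force: [0.1, -0.6, -1.8]
width: 0.129
grip_force: 58.5
```

```bash
python3 -c "
from h import *
go(rw(-.0015,-.0035,.1685))"
```

```text
t 11.3833 turn [-0.0068 -0.0004  0.0011] shift mm [ 0.1  2.  -2.1] n 0.07026159690757783 F [ 0.1 -0.6 -1.8] w 0.12915251606599704 [ 0.5594 -0.1234  0.1664]
riser mm [ -3.6  -3.6 166.4]
```

Request:
step_arm:
  targets:
    - [[0,0,0],[0,0,0],2]
    - [[0,0,0],[0,0,0],2]

```text
time: 11.55
tool_pos: [0.5621, -0.1241, 0.1708]
tcp_rot: [2.437, 1.98, 0.001]
wrist_force: [-0.2, 0.4, -0.3]
width: 0.127
grip_force: 58.5
```

```bash
python3 -c "
from h import *
go(rw(-.0015,-.0035,.1685))
s=read_camera('scene');t=read_camera('top')
b=s[180:260,240:340,::-1];
cv2.imwrite('pics/g.png',cv2.convertScaleAbs(cv2.resize(b,None,fx=7.5,fy=7.5,interpolation=2),alpha=2.4))"
```

```text
t 11.55 turn [0.0013 0.0001 0.0012] shift mm [ 0.2 -0.8  2.3] n 0.05919092792676114 F [-0.2  0.4 -0.3] w 0.12687403742310954 [ 0.5621 -0.1241  0.1708]
riser mm [ -0.7  -3.7 170.8]
```

View pics/g.png

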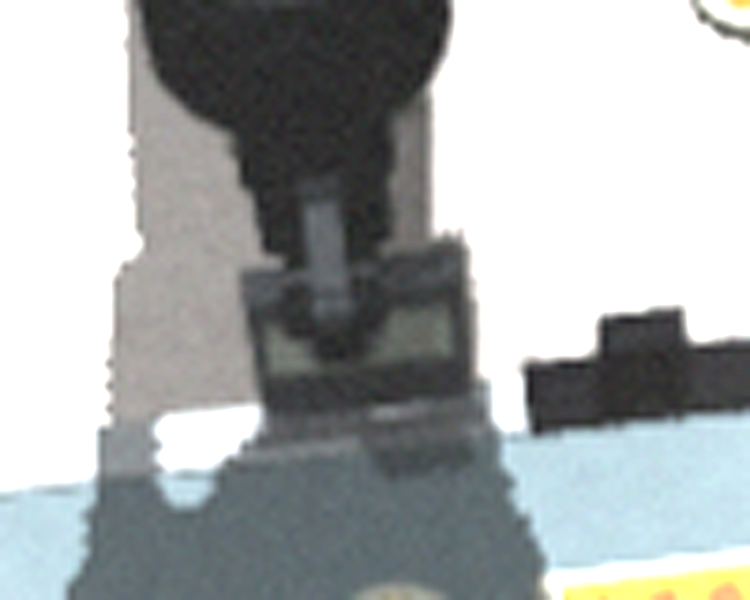

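```bash
python3 -c "
from h import *
c,s=np.cos(TH),np.sin(TH)
def P(n,x,y,z):
    d=ray('scene',180+y/7.5-.43,240+x/7.5-.43,z)[:2]-O;print(n,np.round([1000*(c*d[0]+s*d[1]),1000*(-s*d[0]+c*d[1])],1))
P('footL',265,408,.0523);P('footR',475,392,.0523)
P('railfront',160,417,.045);P('railfront',255,406,.045);P('railback',20,492,.045);P('railback',510,434,.045);P('railback',300,458,.045)
P('pockL',258,440,.045);P('pockR',488,382,.045)
P('covL',530,432,.049)
s0=read_state();print(s0['tool_pos'])
for a in(-.0095,-.0035,.0035,.0095):print(a,pix('scene',rw(a,0,.045))*7.5-np.array([240,180])*7.5)
g=cv2.cvtColor(read_camera('scene'),6)[:,:].astype(int)
print(g[226:244,272:304:4].T)
"
```

```text
footL [ -6.3 -28.1]
footR [-3.1 33.1]
railfront [-12.4 -59.3]
railfront [-12.2 -31.4]
railback [   7.5 -100.6]
railback [ 8.1 41.9]
railback [  7.6 -19.6]
pockL [ -0.3 -31.3]
pockR [-10.9  37.6]
covL [10.7 47.5]
[ 0.56238762 -0.12414754  0.17146725]
-0.0095 [358.73702823 397.77844358]
-0.0035 [360.57342604 414.82131593]
0.0035 [362.73484804 434.88060754]
0.0095 [364.60395609 452.22705057]
[[ 67  69  65  65  66  68  67  69 111 135 134 136 103  61  63  51  41  42]
 [ 49  49  50  43  33  26  26  26  26  34  47  47  39  46  53  46  44  45]
 [ 41  44  47  42  29  27  25  27  23  32  36  34  38  49  50  43  43  44]
 [ 19  21  29  30  26  25  24  25  26  35  39  38  40  52  51  42  44  44]
 [ 20  26  29  27  25  24  25  25  31  36  33  36  37  42  44  46  44  46]
 [ 41  39  30  26  25  24  25  28  51  52  34  38  41  36  31  34  33  34]
 [ 43  37  26  23  26  26  25  39  46  39  36  38  40  33  33  34  33  39]
 [ 37  32  23  24  26  27  27  36  38  35  37  41  39  34  32  34  35  43]]
```

The scene camera puts the foot slightly toward the lip, while the fin contact suggests it is about centred. I'll split the difference, which stays within the chamfer's capture range, and probe down gently while watching the force.

Request:
step_arm:
  targets:
    - [[0,0,0],[0,1.2,4],2]
    - [[0,0,0],[0,0,3],2]
    - [[0,0,0],[0,0,2],2]
    - [[0,0,0],[0,0,1],2]
    - [[0,0,0],[0,0,0],2]

```text
time: 12.12
tool_pos: [0.5622, -0.124, 0.1593]
tcp_rot: [-2.437, -1.981, 0.001]
wrist_force: [0.5, 0.6, 0.4]
width: 0.126
grip_force: 58.5
```

```bash
python3 -c "
from h import *
go(rw(-.0015,-.0035,.1485))"
```

```text
t 12.1167 turn [-0.0009 -0.0001  0.0013] shift mm [ 0.1 -0.8 10.8] n 0.2608476465598155 F [0.5 0.6 0.4] w 0.12637736162610394 [ 0.5622 -0.124   0.1593]
riser mm [ -0.7  -3.6 159.3]
```

Request:
step_arm:
  targets:
    - [[0,0,0],[0,0.5,2],2]
    - [[0,0,0],[0,0,2],2]
    - [[0,0,0],[0,0,1],2]

```text
time: 12.37
tool_pos: [0.5629, -0.1242, 0.1545]
tcp_rot: [-2.438, -1.981, 0.0]
wrist_force: [0.3, -1.0, -0.8]
width: 0.126
grip_force: 58.5
```

Request:
step_arm:
  targets:
    - [[0,0,0],[0,0,1],2]
    - [[0,0,0],[0,0,1],2]
    - [[0,0,0],[0,0,0],2]

```text
time: 12.62
tool_pos: [0.5629, -0.1242, 0.1526]
tcp_rot: [-2.438, -1.981, 0.0]
wrist_force: [-0.3, 0.6, -0.3]
width: 0.128
grip_force: 58.5
```

```bash
python3 -c "
from h import *
go(rw(-.0015,-.0035,.1485))
b=read_camera('scene')[180:260,240:340,::-1]
cv2.imwrite('pics/i.png',cv2.convertScaleAbs(cv2.resize(b,None,fx=7.5,fy=7.5,interpolation=2),alpha=2.4))"
```

```text
t 12.6167 turn [-0.0005 -0.      0.0013] shift mm [ 0.1 -1.5  4.1] n 0.10451637385979848 F [-0.3  0.6 -0.3] w 0.1282828271478548 [ 0.5629 -0.1242  0.1526]
riser mm [  0.   -3.6 152.6]
```

View pics/i.png

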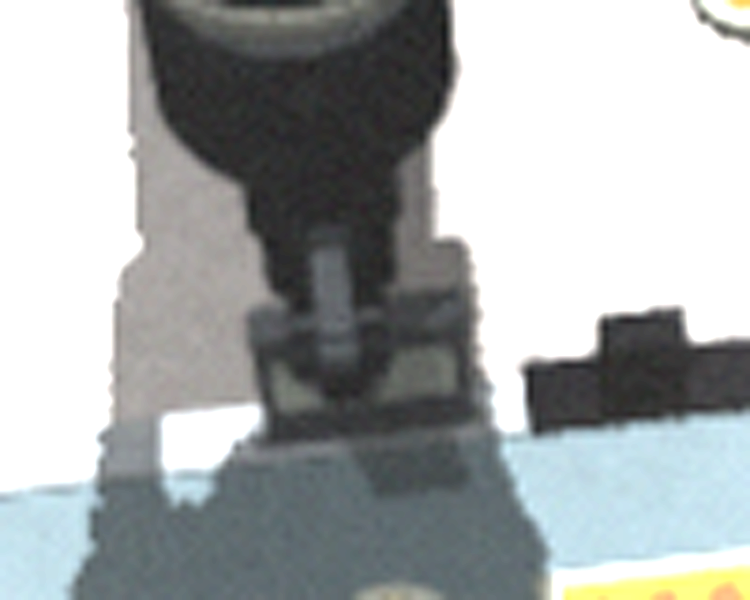

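The picture shows the foot just entering the mouth: the dark band's bottom edge is at row ~435 in the crop, and the bright far rim shows just behind it. So the foot sits higher than nominal. Continuing down gently.

Request:
step_arm:
  targets:
    - [[0,0,0],[0,0,1.5],2]
    - [[0,0,0],[0,0,1.5],2]
    - [[0,0,0],[0,0,0],2]

```text
time: 12.92
tool_pos: [0.5628, -0.1241, 0.1496]
tcp_rot: [-2.438, -1.981, 0.0]
wrist_force: [-0.2, -0.2, 0.0]
width: 0.128
grip_force: 58.5
```

Request:
step_arm:
  targets:
    - [[0,0,0],[0,0,1.5],2]
    - [[0,0,0],[0,0,1.5],2]
    - [[0,0,0],[0,0,0],2]

```text
time: 13.17
tool_pos: [0.5628, -0.1241, 0.1465]
tcp_rot: [-2.438, -1.981, 0.001]
wrist_force: [0.6, 0.8, 0.0]
width: 0.128
grip_force: 58.5
```

```bash
python3 -c "
from h import *
go(rw(-.0015,-.0035,.1485))"
```

```text
t 13.1667 turn [-0.0007 -0.      0.0013] shift mm [ 0.1 -1.4 -2. ] n 0.059897488952657535 F [0.6 0.8 0. ] w 0.12816847830879766 [ 0.5628 -0.1241  0.1465]
riser mm [-1.000e-01 -3.600e+00  1.465e+02]
```

Request:
step_arm:
  targets:
    - [[0,0,0],[0,0,2],2]
    - [[0,0,0],[0,0,2],2]
    - [[0,0,0],[0,0,0],2]

```text
time: 13.42
tool_pos: [0.5632, -0.1243, 0.1431]
tcp_rot: [2.438, 1.981, 0.0]
wrist_force: [-1.0, 0.3, 4.8]
width: 0.125
grip_force: 59.2
```

Request:
step_arm:
  targets:
    - [[0,0,0],[0,0,2],2]
    - [[0,0,0],[0,0,1.5],2]
    - [[0,0,0],[0,0,0],2]

```text
time: 13.67
tool_pos: [0.5632, -0.1243, 0.1403]
tcp_rot: [2.438, 1.981, 0.0]
wrist_force: [-2.3, 0.7, 5.6]
width: 0.127
grip_force: 59.5
```

```bash
python3 -c "
from h import *
go(rw(-.0015,-.0035,.1485))
b=read_camera('scene')[180:260,240:340,::-1]
cv2.imwrite('pics/j.png',cv2.convertScaleAbs(cv2.resize(b,None,fx=7.5,fy=7.5,interpolation=2),alpha=2.4))"
```

```text
t 13.6667 turn [0.0003 0.0001 0.0012] shift mm [ 0.2 -1.9 -8.2] n 0.20284836579605017 F [-2.3  0.7  5.6] w 0.12737552354892573 [ 0.5632 -0.1243  0.1403]
riser mm [  0.4  -3.7 140.3]
```

View pics/j.png

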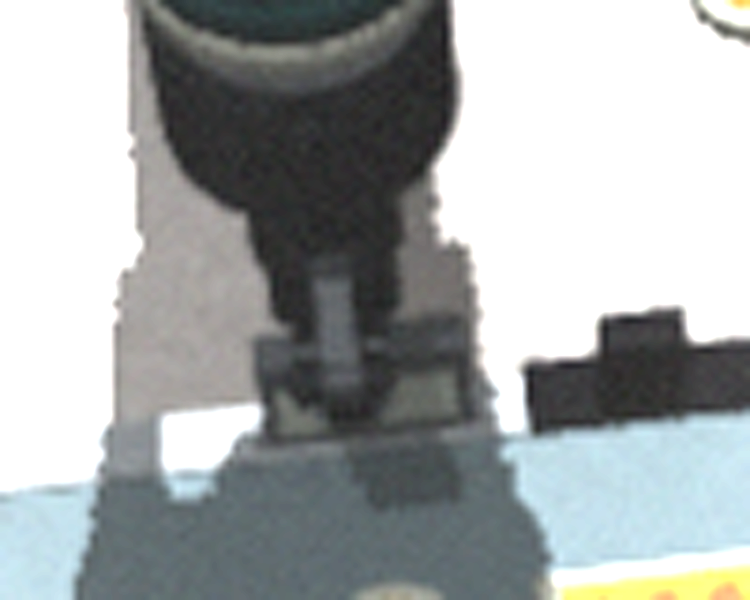

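The paper's dark band has almost entirely disappeared into the pocket. The force of 5–6 N matches the spring seat. Pressing on with a small relief in x.

Request:
step_arm:
  targets:
    - [[0,0,0],[0,-0.7,1.5],2]
    - [[0,0,0],[0,0,1.5],2]
    - [[0,0,0],[0,0,0],2]
  grip_force: 80

```text
time: 13.97
tool_pos: [0.563, -0.1243, 0.1379]
tcp_rot: [2.437, 1.98, 0.001]
wrist_force: [-2.3, 0.8, 6.4]
width: 0.122
grip_force: 81.0
```

Request:
step_arm:
  targets:
    - [[0,0,0],[0,0,1.5],2]
    - [[0,0,0],[0,0,0],2]
    - [[0,0,0],[0,0,0],2]

```text
time: 14.22
tool_pos: [0.5631, -0.1243, 0.1375]
tcp_rot: [2.437, 1.98, 0.001]
wrist_force: [-4.7, 0.5, 15.2]
width: 0.12
grip_force: 81.9
```

Request:
step_arm:
  targets:
    - [[0,0,0],[0,0,1.5],2]
    - [[0,0,0],[0,0,0],2]
    - [[0,0,0],[0,0,0],2]

```text
time: 14.47
tool_pos: [0.5632, -0.1244, 0.1374]
tcp_rot: [2.437, 1.98, 0.001]
wrist_force: [-8.9, 1.6, 21.3]
width: 0.122
grip_force: 83.2
```

The tool stopped hard at z = 0.1375, so the foot is at 0.019, exactly the seat stop, with 21 N on it. Handing in.

```bash
python3 -c "
from h import *
go(rw(0,0,.1375)); print(finish_job())"
```

```text
t 14.4667 turn [0.0017 0.0002 0.0011] shift mm [ 3.8 -0.4 -0.1] n 0.09060420782169237 F [-8.9  1.6 21.3] w 0.1223036522466102 [ 0.5632 -0.1244  0.1374]
riser mm [  0.4  -3.8 137.4]
the job is handed in; nothing more can be done
None
```

I handed the job in at 14.5 s with the dust cover slid to its end stop and the wide holder upright in the pocket, pressed to the seat's stop with about 21 N and still gripped. The narrow holder, loose plaques and roundel were not touched; the hand-in returned no verdict.

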